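# Close the sample-gas filter housing: hook the cover in, pin it shut

## Robot

A 6-joint arm with a two-finger parallel gripper is mounted at the origin on the work surface; the furniture and walls round the work are solid. World frame = base frame: x ahead of the robot, y to its left, z up, the work surface at z = 0. Lengths are in mm, angles in degrees, forces in N, time in s.
With the tool pointing down it reaches from about 350 to 850 mm from the base axis. Payload 8.1 kg.
Tool frame: the origin (TCP) lies at the very end of the fingers, on their centre line; the grasp point (between the pads) lies 19 mm behind it; z points along the fingers, y is the direction in which the jaws open and shut (so a half turn about z gives the same grasp; the last joint's range is limited). The gripper opens to 85 mm and grips with 20 to 120 N. Pads are 22 mm wide; open, the fingers measure 114 mm over their backs; the gripper's body (76 mm by 85 mm) begins 54 mm behind the grasp point. The pads swing forward as they close: fully open they stand 13 mm farther back than shut.
Start: joints at [60.195, 7.471, 85.268, -0, 87.261, -4.893], TCP at [252.717, 544.187, 231.292] pointing down, gripper open.
Joint ranges: [-169.43, 169.43], [-51.17, 129.36], [1.28, 143.12], [-76.62, 256.62], [0, 156.53], [-152.29, 152.29]. Speed limits (degrees/s): [136.94, 136.94, 159.86, 180, 180, 180].

## Interface

Orientations are given as [roll, pitch, yaw] about the fixed x, y, z axes, in that order (R = Rz(yaw) Ry(pitch) Rx(roll)).
In Python, from plant import ctrl gives the robot as it stands. The module is installed in compiled form; this text tells all that it offers. Calls block until the motion is done:
- ctrl.goto(position, orientation): joint-space move of the TCP to a pose.
- ctrl.move_linear(position, velocity=150, rotation=None): straight line of the TCP; rotation=None keeps the orientation; velocity is the mean speed in mm/s.
- ctrl.set_joints(angles): joint-space move.
- ctrl.grip(opening, squeeze=None): finger opening in mm; squeeze is the grip in N (None keeps the last); returns when the fingers have stopped.
- ctrl.sleep(seconds).
- ctrl.solve_ik(position, orientation): joint angles nearest the present ones, or None.
- ctrl.sense(): the state.
- ctrl.capture(name): name is "side" or "top"; returns a dict with "color" (480x640x3 uint8, blue, green, red), "fovy" (degrees; the focal length in pixels is half the picture's height over the tangent of half this angle, whatever the lens; pixels are square), "cx", "cy" (the principal point, pixels), "k1" (the pictures are not rectified: a ray, as slopes to the right and down, at radius r is drawn at 1 + k1 r^2 times it, then the intrinsics apply), "rvec" (rotation vector, rad) and "tvec" (3), from world to camera coordinates, as OpenCV has them. Camera axes: x right, y down, z forward; pixel columns grow to the right and rows downward; lengths in mm; the calibration is good to about 2 mm. A picture is of the moment at which its call begins. There is no depth.
A pose or a line that the arm cannot do raises ctrl.MotionError and nothing moves.
- ctrl.sign_off(): hands the job in, once; it reports no verdict.
The state is a dict: "time": time; "qpos": joint angles; "qd": joint speeds; "joint_torque": joint torques, N m; "ee_pos": TCP position; "tcp_rot": TCP orientation; "contact_force": force on the tool from outside, world axes, zero at the start; "ft_torque": the same for the moment, N m; "width": finger opening in mm.
Only numpy, scipy, OpenCV 4.12 (cv2) and the standard library are available. Lean on these libraries where they do the work, as an engineer would, in place of code of your own. Each camera call takes 0.05 s, during which the arm holds its last target. There are 200 camera calls.

## Task

The filter has been changed: close its housing. Tilt the cover to hook its plain edge under the steel lip, lower it flat so that its two barrels drop between the housing's three, then push the yellow-handled locking pin in from the left through all five barrels until its collar is fully home. Do not knock over the sample cylinder.

Things in the scene. Friction and masses are not known exactly. Their poses are not given: they have to be found in the camera images.
- filter_housing: Grey open-topped metal box fixed to the bench, 132 x 132 mm, a white filter cartridge inside; origin under its seat's centre. x points from the steel lip (robot's side) to the barrels at the back, y to the left, z up; the other housing points share these axes. Brass ports stick out 28 mm at both sides, at most 31 mm above the bench.
- housing_seat (a point): Centre of the housing's seat at gasket height, 50 mm above the bench. A seated cover has the centre of its underside here, axes parallel. Side guides at y = +-57.5 mm leave the cover 2.5 mm a side and flare outward to +-63 mm at 14 mm up. The lip's wall and the barrels' front faces (x = -49, +49 mm) leave it 1.5 mm each way in x.
- housing_lip (a point): Middle of the lower edge of the lip's mouth: 37 mm in front of (-x) housing_seat, 15.4 mm above it. The 3 mm steel lip, 104 mm long in y, slopes down from here at 30 degrees for 12 mm to the upright wall, where 8.5 mm are left above the seat. A flat cover cannot get under it for the barrels behind; tilted 20 to 30 degrees, barrel edge up, it can.
- housing_bore (a point): Centre of the outer (left) face of the first fixed barrel, where the pin enters along -y: at (60, 66, 21) mm from housing_seat. Three fixed barrels (21 mm outside, bore 12 mm, axis along y) span y = 66..50, 10..-10 and -50..-70 mm from housing_seat, tops 31.5 mm above it; the last is closed at y = -70.
- cover_handle (a point): Centre of the black handle bar (12 mm thick in x, 16 high, 66 long in y, on two legs) of the loose cover, 42 mm above the plate's underside, over its centre. Cover: grey metal plate 95 (x) x 110 (y) x 6 mm, 0.25 kg, flat on the bench. x points from its plain hooking edge (x = -47.5 mm) to its barrel edge.
- cover: The loose cover, axes as for cover_handle, origin at the centre of its underside. At its back two barrels (21 mm outside, bore 12 mm, axis along y) at x = 60, z = 21 mm, spanning y = 44..20 and -20..-44 mm.
- pin_grip (a point): Centre of the yellow handle block (44 mm along x, 14 wide in y, 26 high) of the loose locking pin, lying level on the bench, 0.15 kg, balanced within its handle. Steel shaft 8 mm thick along +x at this height to x = 150 mm, the last 10 mm tapering to 3 mm; steel collar 17 mm wide ends at x = 25. Home: x along the housing's -y, this point 25 mm outside housing_bore.
- lock_pin: The loose locking pin; origin under the middle of its handle, 13 mm below pin_grip, same axes.
- gas_analyser: Dark blue instrument cabinet at the back, fixed, always in the same place, 266 mm high. Its nearest upright edge stands 0.515 m ahead of the robot base and 0.07 m to the right, its front runs from there back to the left (0.72 m ahead, 0.31 m to the left): keep arm and loads clear of it.
- sample_cylinder: Steel sample cylinder, 41 x 49 x 176 mm, standing upright at the back right of the bench: origin at its foot, z up. A bystander.

How it is judged:
By the outcome, as a careful person would: the job done as asked, in the order asked, and still so for the second after the job is handed in, with the robot touching nothing.
It also fails if it takes over 69 s, if anything falls off the work surface, if the arm or the gripper's body presses on something with over 40 N, if the wrist force passes 120 N, or if a joint passes its speed limit or range.

## Working session

There is one attempt and no reset: what is moved stays moved. The work goes in short steps, each a Python script; the robot and the scene stay as the last script left them, time stands still between calls to the robot, and variables do not carry over. Pictures are saved under pics/ and viewed, about 8 in all and at most 12, crops included, and the job is handed in when it is done.

```bash
mkdir -p pics
cat > h.py <<'E'
from plant import ctrl
import numpy as np, cv2
from scipy.spatial.transform import Rotation as R
def snap(n,f):
    c=ctrl.capture(n); cv2.imwrite(f'pics/{f}.png',c['color'])
    d={k:np.array(v) for k,v in c.items()}; np.savez(f'pics/{f}.npz',**d); return d
def load(f): return dict(np.load(f'pics/{f}.npz'))
def intr(c):
    H=c['color'].shape[0]; return H/2/np.tan(np.radians(float(c['fovy']))/2)
def proj(c,P):
    f=intr(c); P=np.atleast_2d(P).astype(float)
    X=R.from_rotvec(c['rvec'].ravel()).apply(P)+c['tvec'].ravel()
    s=X[:,:2]/X[:,2:]; r2=(s**2).sum(1,keepdims=True); s=s*(1+float(c['k1'])*r2)
    return s*f+[float(c['cx']),float(c['cy'])]
def ray(c,uv):
    f=intr(c); d=(np.atleast_2d(uv).astype(float)-[float(c['cx']),float(c['cy'])])/f; s=d.copy()
    for _ in range(30): s=d/(1+float(c['k1'])*(s**2).sum(1,keepdims=True))
    r=R.from_rotvec(c['rvec'].ravel()).inv()
    return r.apply(-c['tvec'].ravel()), r.apply(np.c_[s,np.ones(len(s))])
def atz(c,uv,z):
    o,d=ray(c,uv); t=(z-o[2])/d[:,2]; return o+d*t[:,None]
E
python3 - <<'E'
from h import *
for n in('side','top'):
    c=snap(n,n+'0'); o,d=ray(c,[[320,240]]); print(n,o,d,c['fovy'],c['k1'],c['cx'],c['cy'])
s=ctrl.sense(); print(s['time'],s['tcp_rot'],s['width'])
E
```

```text
side [437.22233983 426.18915332 989.47812721] [[ 0.08527676 -0.42349089 -0.90221136]] 44.61379841911907 -0.18503790463877445 312.902847025189 227.52645210410276
top [ 395.18556842  -16.48253935 1170.13373378] [[ 0.09384835 -0.03242921 -0.99564215]] 42.75614312123751 -0.0540452605668102 304.25026634542064 226.2578214310963
0.1 [-1.79904645e+02 -8.71349661e-03  1.55085903e+02] 85.51467941284112
```

View pics/top0.png

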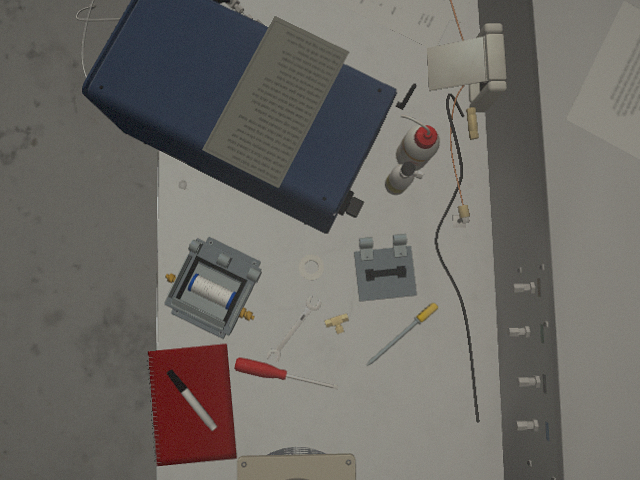

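View pics/side0.png

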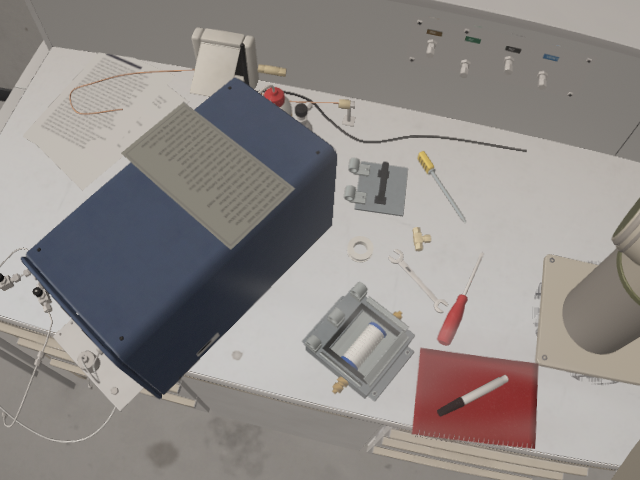

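```bash
cat >> h.py <<'E'
def crop(f,x0,y0,w,h,k):
    im=cv2.imread(f'pics/{f}.png')[y0:y0+h,x0:x0+w]; im=cv2.resize(im,None,fx=k,fy=k,interpolation=cv2.INTER_CUBIC)
    im=cv2.convertScaleAbs(im,alpha=1.3)
    for i in range(0,w,10):
        cv2.line(im,(i*k,0),(i*k,6 if i%20 else 12),(0,255,255),1)
        if i%20==0: cv2.putText(im,str(x0+i),(i*k,22),0,.35,(0,255,255))
    for i in range(0,h,10):
        cv2.line(im,(0,i*k),(6 if i%20 else 12,i*k),(0,255,255),1)
        if i%20==0: cv2.putText(im,str(y0+i),(13,i*k+4),0,.35,(0,255,255))
    return im
E
python3 - <<'E'
from h import *
cv2.imwrite('pics/a.png',np.hstack([crop('top0',160,225,100,115,4),crop('side0',300,280,100,115,4)]))
a=crop('top0',350,225,100,145,4);b=crop('side0',340,140,100,145,4)
b=crop('side0',340,145,130,85,3);b=cv2.copyMakeBorder(b,0,580-b.shape[0],0,0,0)
cv2.imwrite('pics/b.png',np.hstack([a,b]))
E
```

```text
(no output)
```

View pics/a.png

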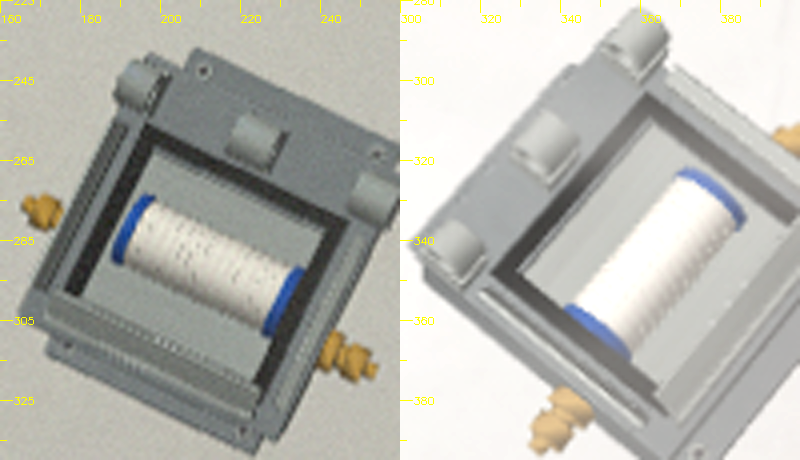

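View pics/b.png

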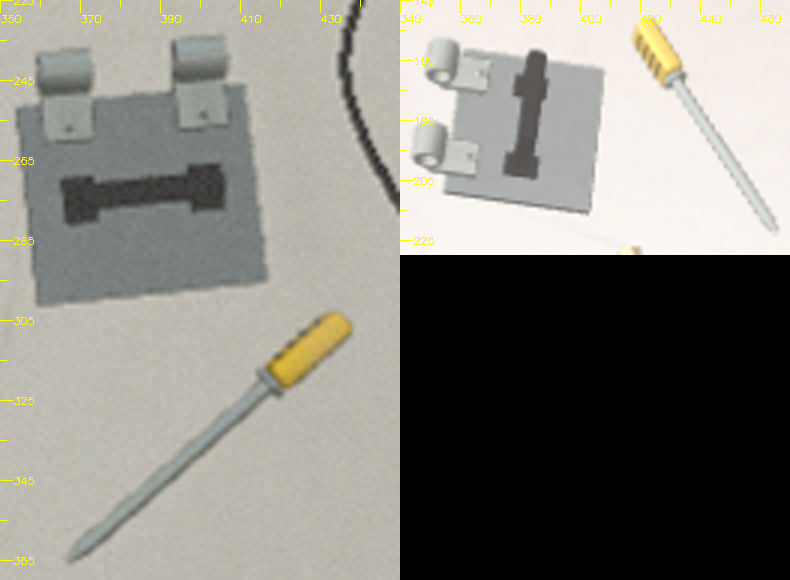

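```bash
cat > fit.py <<'E'
from h import *
from scipy.optimize import least_squares
T,S=load('top0'),load('side0')
obs={'cover':dict(T=([(-47.5,55,6),(-47.5,-55,6),(47.5,55,6),(47.5,-55,6),(0,0,50),(60,32,21),(60,-32,21)],
 [(359.25,301.25),(417,295.25),(354.25,251.75),(411,246),(386,273.25),(366.25,242.5),(400,240.5)]),
 S=([(-47.5,-55,6),(-47.5,55,6),(47.5,-55,6),(47.5,55,6),(0,0,50)],[(408,167.7),(403,215),(361.7,161.3),(354.3,207.5),(382,183.3)])),
'pin':dict(T=([(0,0,26),(150,0,13),(23,0,13)],[(427.5,312.5),(368,364.25),(417.75,320.5)]),
 S=([(0,0,26),(150,0,13)],[(425.3,162.3),(465,221.7)])),
'housing':dict(T=([(60,58,71),(60,0,71),(60,-60,71),(-37,52,67),(-37,-52,67)],[(194.8,246.5),(223.5,260.2),(254,274.5),(176.5,298.25),(224.5,322)]),
 S=([(60,58,71),(60,0,71),(60,-60,71)],[(314.5,341.5),(336.5,315),(359.25,290.5)]))}
def tf(p,P): P=np.array(P,float); return R.from_euler('z',p[2],degrees=True).apply(P)+[p[0],p[1],0]
x0={'cover':(450,-120,5),'pin':(400,-180,131),'housing':(430,170,-25)}
out={}
for k,o in obs.items():
    for cams in('T','S','TS'):
        f=lambda p:np.concatenate([(proj(dict(T=T,S=S)[c],tf(p,o[c][0]))-np.array(o[c][1])).ravel() for c in cams])
        r=least_squares(f,x0[k],x_scale=(1,1,.5)); print(k,cams,r.x.round(2),'res',r.fun.round(1))
    out[k]=r.x
np.savez('poses.npz',**out)
E
python3 fit.py
```

```text
cover T [ 438.56 -176.47    4.17] res [-0.5  0.1 -0.5  0.7 -0.5 -0.4 -0.   0.1  2.3 -0.6 -0.4  0.6 -0.4 -0.5]
cover S [ 439.14 -171.93    4.13] res [-0.1  1.4 -0.3  2.  -0.8  0.8 -0.7  2.1  1.9 -6.3]
cover TS [ 438.78 -174.93    3.93] res [-1.4 -0.1 -1.4  0.7 -1.2 -0.6 -0.7  0.1  1.5 -0.7 -1.1  0.4 -1.1 -0.6
  0.4  0.3  0.1  0.8 -0.2 -0.4 -0.3  0.7  2.3 -7.5]
pin T [ 364.87 -252.04  129.66] res [ 0.9 -0.4 -0.9  0.9  0.1 -0.5]
pin S [ 367.37 -244.86  131.6 ] res [-0.8 -1.7  0.8  1.5]
pin TS [ 365.44 -250.01  130.19] res [-0.2 -0.7 -1.6  1.2 -0.9 -0.7  0.5 -3.6  0.5  0.2]
housing T [411.23 147.65 -26.15] res [-0.   0.3  0.2  0.3 -0.1  0.2 -2.2 -1.   2.   0.2]
housing S [411.79 149.49 -26.75] res [-0.6  0.2  0.3  0.6  0.3 -0.9]
housing TS [411.35 148.14 -26.12] res [-0.3  0.2 -0.1  0.2 -0.4  0.1 -2.4 -1.   1.8  0.2 -0.1  0.   0.5  0.2
  0.2 -1.5]
```

```bash
python3 - <<'E'
s=open('fit.py').read()
s=s.replace("(47.5,-55,6),(0,0,50),(60,32,21)","(47.5,-55,6),(60,32,21)").replace("(411,246),(386,273.25),","(411,246),").replace("(47.5,55,6),(0,0,50)]","(47.5,55,6)]").replace("(354.3,207.5),(382,183.3)","(354.3,207.5)")
s=s.replace("T=([(0,0,26)","T=([(0,0,22)").replace("S=([(0,0,26),","S=([(23,0,13),").replace("(425.3,162.3)","(432,171)")
s=s.replace("(-37,52,67),(-37,-52,67)","(-37,0,67)").replace("(176.5,298.25),(224.5,322)","(200.5,310.1)")
s+='''
def cyl(x,z,y0,y1,r=10.5):
    a=np.linspace(0,2*np.pi,17); return [[(x+r*np.cos(t),y,z+r*np.sin(t)) for t in a] for y in (y0,y1)]+[[(x+r*np.cos(t),y0,z+r*np.sin(t)),(x+r*np.cos(t),y1,z+r*np.sin(t))] for t in (0,1.57,3.14)]
sq=lambda x0,x1,y0,y1,z:[[(x0,y0,z),(x1,y0,z),(x1,y1,z),(x0,y1,z),(x0,y0,z)]]
W={'cover':sq(-47.5,47.5,-55,55,6)+sq(-6,6,-33,33,50)+sq(-6,6,-33,33,34)+cyl(60,21,44,20)+cyl(60,21,-20,-44),
'pin':sq(-22,22,-7,7,26)+sq(-22,22,-7,7,0)+[[(25,-8.5,13),(25,8.5,13)],[(25,4,13),(140,4,13),(150,0,13),(140,-4,13),(25,-4,13)]],
'housing':cyl(60,71,66,50)+cyl(60,71,10,-10)+cyl(60,71,-50,-70)+[[(-37,-52,65.4),(-37,52,65.4),(-47.4,52,59.4),(-47.4,-52,59.4),(-37,-52,65.4)]]+sq(-49,49,-57.5,57.5,50)}
def overlay(name,k,x0,y0,w,h,sc,objs):
    c=load(name); im=crop(name,x0,y0,w,h,sc)
    for ob in objs:
        for l in W[ob]:
            p=(proj(c,tf(out[ob],l))-[x0,y0]+.5)*sc
            cv2.polylines(im,[np.int32(p*8)],False,(0,0,255),1,cv2.LINE_AA,3)
    return im
if __name__=='__main__':
    A=[overlay('top0',0,160,225,100,120,4,['housing']),overlay('side0',0,300,280,120,120,3,['housing'])]
    B=[overlay('top0',0,350,225,100,145,3,['cover','pin']),overlay('side0',0,340,145,130,90,3,['cover','pin'])]
    im=np.zeros((600,800,3),np.uint8); 
    a=A[0];im[:a.shape[0]-0,:400]=a[:480]
    b=cv2.resize(B[0],None,fx=.9,fy=.9); 
    c=B[1]; im[0:270,400:790]=c
    im[270:600,430:790]=A[1][:330,:360]
    cv2.imwrite('pics/o1.png',im)
'''
open('fit.py','w').write(s)
E
python3 fit.py
```

```text
cover T [ 438.75 -177.29    4.36] res [ 0.   0.1 -0.   0.5 -0.2 -0.4  0.3 -0.1 -0.   0.5 -0.1 -0.7]
cover S [ 438.88 -175.73    4.11] res [ 0.3 -0.1  0.2  0.3 -0.3 -0.7 -0.2  0.4]
cover TS [ 438.8  -176.76    4.19] res [-0.3  0.  -0.4  0.5 -0.4 -0.5  0.1 -0.  -0.2  0.5 -0.3 -0.6  0.4 -0.6
  0.4 -0.1 -0.2 -1.1  0.   0. ]
pin T [ 364.72 -252.42  129.51] res [ 0.6 -0.4 -0.9  0.8  0.3 -0.4]
pin S [ 363.01 -251.95  128.69] res [-0.2 -0.4  0.2  0.4]
pin TS [ 364.18 -252.2   129.25] res [ 0.5 -0.1 -1.2  0.8  0.1 -0.2 -0.6 -0.7  0.2 -0.2]
housing T [411.33 147.51 -25.94] res [-0.1  0.3  0.2  0.2 -0.1 -0.   0.  -0.4]
housing S [411.79 149.49 -26.75] res [-0.6  0.2  0.3  0.6  0.3 -0.9]
housing TS [411.44 148.17 -26.09] res [-0.3  0.2 -0.1  0.1 -0.4  0.  -0.4 -0.5 -0.1  0.1  0.4  0.3  0.1 -1.5]
```

View pics/o1.png

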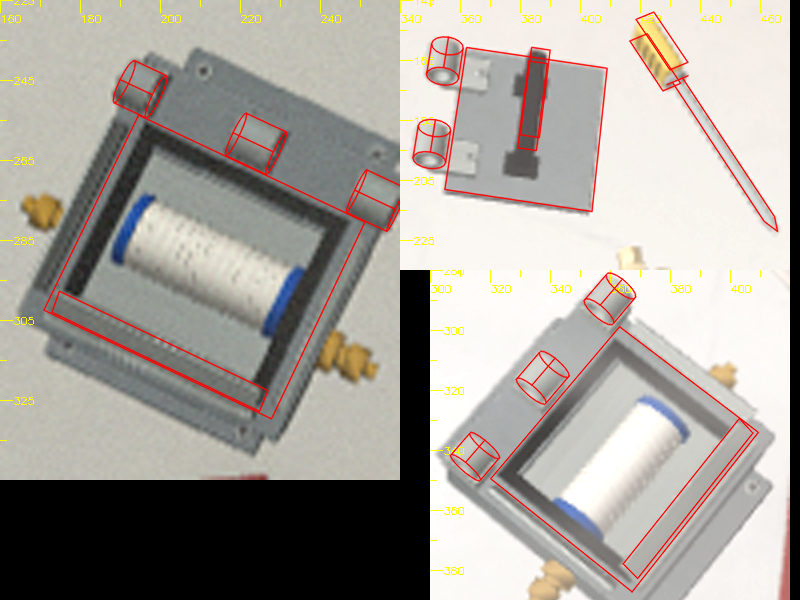

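```bash
cat >> h.py <<'E'
P=np.load('poses.npz') if __import__('os').path.exists('poses.npz') else None
Gc=R.from_euler('ZX',[90,180],degrees=True)   # tool in cover frame
def cov_tool(hx,A,th,y=0.,g=23.,pose=None):
    """tool pose for cover with lower hooking edge at housing (A[0],y,A[1] above seat), tilt th"""
    p=P['housing'] if pose is None else pose
    Rh=R.from_euler('z',p[2],degrees=True); Rc=Rh*R.from_euler('y',-th,degrees=True)
    edge=np.array([p[0],p[1],50])+Rh.apply([A[0],y,A[1]])
    pos=edge+Rc.apply([47.5,0,g]); rot=Rc*Gc
    return pos.tolist(), rot.as_euler('xyz',degrees=True).tolist()
def F(): s=ctrl.sense(); return np.array(s['contact_force'])
def st(msg=''):
    s=ctrl.sense(); print(msg,round(s['time'],2),np.round(s['ee_pos'],1),np.round(s['tcp_rot'],1),'F',np.round(s['contact_force'],1),'M',np.round(s['ft_torque'],2),'w',round(s['width'],1))
E
python3 - <<'E'
from h import *
c=P['cover']; o=[180,0,float(c[2]+90)]
for q in (o,):
    print(ctrl.solve_ik([c[0],c[1],23],q))
for a in [((40,60),25),((-8,20),25),((-45,1),25),((-47.5,0),0)]:
    t=cov_tool(0,*a); print(np.round(t,1).tolist(),np.round(ctrl.solve_ik(*t) if ctrl.solve_ik(*t) is not None else [],1))
print(ctrl.solve_ik([350,-100,200],o),ctrl.solve_ik([340,60,220],[180,0,64]))
# pin: tool y = pin y ; yaw options
p=P['pin']; h=P['housing']
for d in(0,180):
    a=ctrl.solve_ik([p[0],p[1],3],[180,0,(p[2]+d+180)%360-180]); 
    Rh=R.from_euler('z',h[2],degrees=True)
    for off in (25,190):
        t=np.array([h[0],h[1],61])+Rh.apply([60,66+off,0]); b=ctrl.solve_ik(t.tolist(),[180,0,(h[2]-90+d+180)%360-180])
        print(d,t,np.round(a,1) if a is not None else None,np.round(b,1) if b is not None else None)
E
```

```text
[-28.1548269    0.12550831 116.04991631   0.          63.82457538
 -32.34488765]
[[477.3, 115.9, 150.9], [155.0, 0.0, 63.9]] [ 20.8 -23.4 125.4 -20.5  61.9  54.1]
[[434.2, 137.0, 110.9], [155.0, 0.0, 63.9]] [ 26.5 -25.7 131.4 -22.7  60.5  61.5]
[[401.0, 153.3, 91.9], [155.0, 0.0, 63.9]] [ 31.5 -27.6 134.8 -24.1  61.   67.2]
[[411.4, 148.2, 73.0], [180.0, 0.0, 63.9]] [ 13.1 -10.4 119.9  -0.   70.4  39.2]
[-24.03127427 -31.3835005  122.08813237   0.          89.29536813
 -28.22133502] [ 1.47974223e+00 -3.55036194e+01  1.22629754e+02 -2.54444375e-14
  9.28738656e+01  2.74797422e+01]
0 [505.34199709 203.50807055  61.        ] [-41.3  -2.5 121.1   0.   61.4 -80.6] [  16.5    7.6  103.6    0.    68.7 -137.4]
0 [577.90517952 351.69573722  61.        ] [-41.3  -2.5 121.1   0.   61.4 -80.6] [  27.    26.4   80.8    0.    72.8 -126.9]
180 [505.34199709 203.50807055  61.        ] [-41.3  -2.5 121.1  -0.   61.4  99.4] [ 16.5   7.6 103.6  -0.   68.7  42.6]
180 [577.90517952 351.69573722  61.        ] [-41.3  -2.5 121.1  -0.   61.4  99.4] [27.  26.4 80.8 -0.  72.8 53.1]
```

```bash
python3 - <<'E'
from h import *
c=P['cover']; o=[180,0,float(c[2]+90)]
st('start')
ctrl.grip(38,60)
ctrl.goto([350,-90,240],o)
ctrl.move_linear([c[0],c[1],120],300)
ctrl.move_linear([c[0],c[1],23],120); st('down')
ctrl.grip(0,90); st('gripped')
ctrl.move_linear([c[0],c[1],120],150); st('up')
ctrl.move_linear([350,-110,200],250)
ctrl.move_linear([345,30,200],250,[180,0,70])
t=cov_tool(0,(25,60),25); ctrl.move_linear(t[0],200,t[1])
ctrl.sleep(.3); st('pre'); snap('top','top1'); snap('side','side1')
E
cat > ov.py <<'E'
from h import *; import fit
from fit import W,proj
def tool_cov(ee,rpy,g=23.):
    Rt=R.from_euler('xyz',rpy,degrees=True); Rc=Rt*Gc.inv(); return Rc, np.array(ee)-Rc.apply([0,0,g])
def ov(f,x0,y0,w,h,k,Rc,o):
    im=fit.overlay(f,0,x0,y0,w,h,k,['housing']); c=load(f)
    for l in W['cover']:
        p=(proj(c,Rc.apply(np.array(l,float))+o)-[x0,y0]+.5)*k
        cv2.polylines(im,[np.int32(p*8)],False,(0,255,0),1,cv2.LINE_AA,3)
    return im
E
python3 - <<'E' | tail -1
from ov import *
s=ctrl.sense(); Rc,o=tool_cov(s['ee_pos'],s['tcp_rot'])
a=ov('top1',160,200,130,150,3,Rc,o); b=ov('side1',280,240,130,150,3,Rc,o)
cv2.imwrite('pics/o2.png',np.hstack([a,b]))
E
```

```text
start 0.1 [252.5 543.8 230.3] [-179.9   -0.   155.1] F [-0.5 -0.1 -0. ] M [ 0.03 -0.01 -0.01] w 85.5
down 4.6 [ 439.5 -177.1   24. ] [1.799e+02 1.000e-01 9.420e+01] F [0.  0.2 0.7] M [-0.01  0.03  0.05] w 38.0
gripped 4.96 [ 439.7 -177.2   24.2] [1.799e+02 1.000e-01 9.420e+01] F [-0.3  2.9  6.5] M [0.15 0.16 0.07] w 10.0
up 5.76 [ 438.1 -176.4  118.8] [-1.799e+02 -1.000e-01  9.420e+01] F [-0.2 -0.5 -2.5] M [-0.01  0.05  0.03] w 10.3
pre 8.51 [464.1 122.  151.5] [155.   -0.   63.8] F [ 0.2 -0.3 -3.1] M [ 0.21  0.4  -0.  ] w 10.3
housing TS [411.44 148.17 -26.09] res [-0.3  0.2 -0.1  0.1 -0.4  0.  -0.4 -0.5 -0.1  0.1  0.4  0.3  0.1 -1.5]
```

View pics/o2.png

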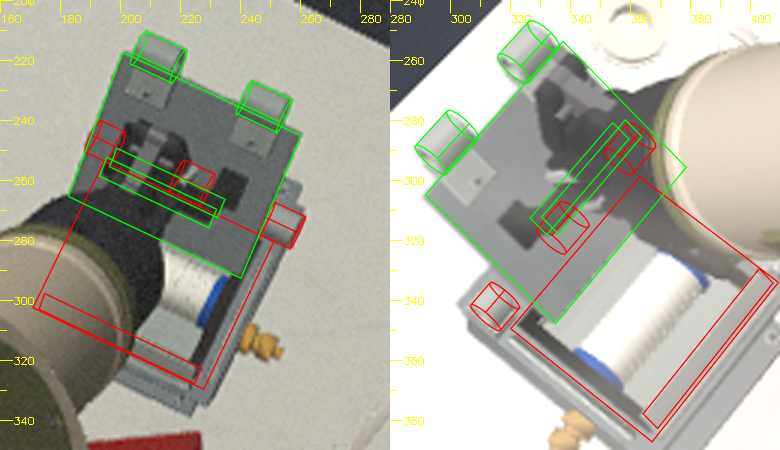

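Run:
```python
from h import *
Rh=R.from_euler('z',P['housing'][2],degrees=True)
def fh(): return Rh.inv().apply(F()-F0).round(1)
ctrl.sleep(.2); F0=F()
def go(A,th,v=80):
    t=cov_tool(0,A,th); ctrl.move_linear(t[0],v,t[1]); ctrl.sleep(.1)
    s=ctrl.sense(); e=Rh.inv().apply(np.array(s['ee_pos'])-t[0]); f=fh()
    print(A,th,round(s['time'],2),'Fh',f,'M',np.round(s['ft_torque'],2),'err',e.round(1)); return f
go((0,24),25,150)
for A in [(-20,13.5),(-30,8.5),(-38,5),(-42,2.8),(-44,1.6)]:
    if np.linalg.norm(go(A,25))>8: break
else:
    for x in np.arange(-44.8,-49,-.8):
        if np.linalg.norm(go((x,1.4),25,40))>5: break
snap('side','side2'); snap('top','top2')
```

```text
(0, 24) 25 9.35 Fh [ 0.8 -1.3  0.2] M [0.17 0.34 0.02] err [0.8 0.7 1.3]
(-20, 13.5) 25 9.88 Fh [-0.2 -0.2 -0.4] M [0.2  0.33 0.01] err [0.4 0.3 0.6]
(-30, 8.5) 25 10.28 Fh [ 0.9 -1.3  0.4] M [ 0.23  0.41 -0.04] err [0.2 0.1 0.2]
(-38, 5) 25 10.63 Fh [ 0.4 -0.5  0.3] M [0.2  0.4  0.01] err [0.2 0.1 0.2]
(-42, 2.8) 25 10.98 Fh [-0.2 -0.6  0.2] M [ 0.16  0.38 -0.  ] err [0. 0. 0.]
(-44, 1.6) 25 11.33 Fh [ 0.3 -0.4  1. ] M [ 0.19  0.34 -0.01] err [-0.  0.  0.]
(np.float64(-44.8), 1.4) 25 11.68 Fh [-0.1 -0.6  0.4] M [0.16 0.41 0.  ] err [0. 0. 0.]
(np.float64(-45.599999999999994), 1.4) 25 12.03 Fh [ 0.4 -1.8  1.5] M [ 0.12  0.27 -0.05] err [ 0. -0.  0.]
(np.float64(-46.39999999999999), 1.4) 25 12.38 Fh [ 4.3 -1.4  0.6] M [-0.3  -0.2  -0.24] err [0.3 0.  0.2]
(np.float64(-47.19999999999999), 1.4) 25 12.73 Fh [ 7.1 -1.5  0.7] M [-0.57 -0.62 -0.28] err [0.6 0.  0.5]
```

```bash
python3 - <<'E'
from h import *
Rh=R.from_euler('z',P['housing'][2],degrees=True)
F0=np.array([0,0,-3.])
def go(A,th,v=40):
    t=cov_tool(0,A,th); ctrl.move_linear(t[0],v,t[1]); ctrl.sleep(.1)
    s=ctrl.sense(); e=Rh.inv().apply(np.array(s['ee_pos'])-t[0]); f=Rh.inv().apply(F()-F0).round(1)
    print(np.round(A,1),th,round(s['time'],2),'Fh',f,'M',np.round(s['ft_torque'],2),'err',e.round(1)); return f
go((-45.5,1.2),25)
for th in (21,17,13,10,7.5,5,3,1.5,0):
    x=max(-49+6*np.sin(np.radians(th))+.9,-47.7)
    if np.linalg.norm(go((x,.8),th))>10: break
else:
    for z in (.3,-.2):
        if abs(go((-47.6,z),0)[2])>6: break
st(); snap('side','side3'); snap('top','top3')
E
python3 - <<'E' | tail -1
from ov import *
s=ctrl.sense(); Rc,o=tool_cov(s['ee_pos'],s['tcp_rot'])
a=ov('top3',160,210,130,150,3,Rc,o); b=ov('side3',280,260,130,150,3,Rc,o)
cv2.imwrite('pics/o3.png',np.hstack([a,b]))
E
```

```text
[-45.5   1.2] 25 13.18 Fh [1.6 0.3 0.7] M [ 0.07  0.11 -0.1 ] err [-0.1  0.  -0.1]
[-45.9   0.8] 21 13.53 Fh [3.  0.2 3.5] M [-0.08 -0.15 -0.  ] err [ 0.3 -0.   0.2]
[-46.3   0.8] 17 13.88 Fh [ 3.2 -1.6  4.8] M [-0.23 -0.3  -0.1 ] err [ 0.1 -0.   0.1]
[-46.8   0.8] 13 14.23 Fh [3.8 0.2 4.7] M [-0.26 -0.37 -0.16] err [ 0.1 -0.   0.1]
[-47.1   0.8] 10 14.58 Fh [3.4 0.1 4.9] M [-0.26 -0.6  -0.16] err [0.1 0.1 0.1]
[-47.3   0.8] 7.5 14.93 Fh [4.5 0.5 4.6] M [-0.34 -0.72 -0.1 ] err [0.1 0.1 0.2]
[-47.6   0.8] 5 15.28 Fh [5.1 1.2 4.9] M [-0.3  -0.83 -0.05] err [0.2 0.1 0.2]
[-47.7   0.8] 3 15.63 Fh [5.2 0.1 5. ] M [-0.34 -0.77 -0.11] err [0.2 0.2 0.2]
[-47.7   0.8] 1.5 15.98 Fh [5.2 0.5 5.3] M [-0.31 -0.77 -0.1 ] err [0.2 0.2 0.3]
[-47.7   0.8] 0 16.33 Fh [4.1 0.1 7.3] M [-0.31 -0.55 -0.09] err [0.1 0.2 0.4]
[-47.6   0.3] 0 16.68 Fh [ 1.3 -2.9 14.8] M [-0.42  0.01 -0.14] err [-0.   0.2  0.9]
 16.68 [411.4 148.4  74.2] [179.9  -0.   63.9] F [-0.1 -3.2 11.8] M [-0.42  0.01 -0.14] w 10.7
housing TS [411.44 148.17 -26.09] res [-0.3  0.2 -0.1  0.1 -0.4  0.  -0.4 -0.5 -0.1  0.1  0.4  0.3  0.1 -1.5]
```

View pics/o3.png

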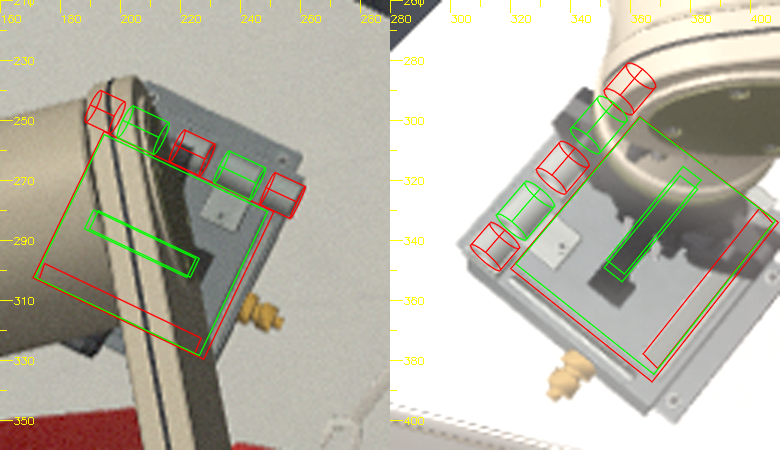

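```bash
python3 - <<'E'
from h import *
t=cov_tool(0,(-47.6,.9),0); ctrl.move_linear(t[0],40); st('relax')
ctrl.grip(30,60); st('open')
p=t[0]; ctrl.move_linear([p[0],p[1],p[2]+12],40); st()
ctrl.move_linear([p[0],p[1],200],200)
ctrl.move_linear([345,0,220],250,[180,0,10])
q=P['pin']; o=[180,0,float(q[2]-180)]
ctrl.move_linear([q[0],q[1],120],300,o); snap('side','side4'); snap('top','top4')
ctrl.grip(40)
ctrl.move_linear([q[0],q[1],3],100); ctrl.sleep(.2); st('at pin')
ctrl.grip(0,100); st('gripped')
ctrl.move_linear([q[0],q[1],120],150); ctrl.sleep(.2); st('up'); snap('side','side5'); snap('top','top5')
E
python3 - <<'E' | tail -1
from fit import *
h=out['housing']; out['cover']=h
W['cover']=[[tuple(np.array(v)+[0,0,50]) for v in l] for l in W['cover']]
a=overlay('top4',0,160,220,110,130,3,['housing','cover']); b=overlay('side4',0,290,270,130,130,3,['housing','cover'])
print()
im=np.hstack([a,b]); cc=crop('top5',340,240,120,140,3)[:390]; d=np.zeros((600,800,3),np.uint8)
d[:390,:720]=im
e=crop('side5',400,120,120,110,2)[:210]; d[390:600,0:240]=e
e=crop('top5',340,260,130,105,2); d[390:600,300:560]=e
cv2.imwrite('pics/o4.png',d)
E
```

```text
relax 17.03 [411.3 148.4  74.2] [180.   -0.   63.9] F [ 3.3 -2.9  7.2] M [-0.36 -0.38 -0.2 ] w 10.5
open 17.36 [410.4 148.3  73.2] [-1.799e+02  1.000e-01  6.390e+01] F [ 0.   0.6 -0.1] M [ 0.01  0.02 -0.02] w 29.9
 17.81 [411.7 148.3  86.4] [180.   -0.   63.9] F [-0.1  0.1 -0.4] M [ 0.01  0.04 -0.01] w 30.0
at pin 22.7 [ 364.6 -252.5    3.5] [-1.80e+02 -1.00e-01 -5.07e+01] F [-0.3  0.7  0.3] M [-0.02  0.04 -0.  ] w 40.0
gripped 23.06 [ 364.5 -252.4    3.5] [-180.    -0.   -50.7] F [-1.1  1.6  6.3] M [0.27 0.2  0.05] w 11.8
up 24.19 [ 363.6 -251.7  118.8] [ 1.80e+02  1.00e-01 -5.08e+01] F [ 0.3 -0.  -1.8] M [ 0.05 -0.05 -0.02] w 12.1
```

View pics/o4.png

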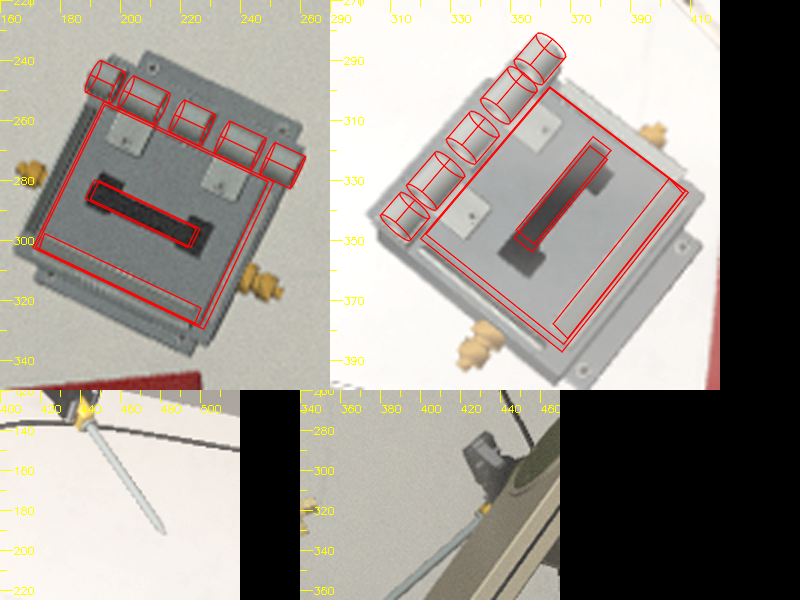

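```bash
cat >> h.py <<'E'
Rh=R.from_euler('z',P['housing'][2],degrees=True) if P is not None else None
def pin_tool(off,dx=0,dz=0,dyaw=0):
    h=P['housing']; p=np.array([h[0],h[1],0])+Rh.apply([60+dx,66+off,0]); p[2]=61.5+dz
    return p.tolist(),[180,0,float(h[2]+90+dyaw)]
E
python3 - <<'E'
from h import *
ctrl.move_linear([355,-130,200],250)
ctrl.move_linear([350,130,200],250)
ctrl.move_linear([360,320,200],250,[180,0,0])
p,o=pin_tool(168); print(p,o)
ctrl.move_linear([p[0],p[1],200],250,o)
ctrl.move_linear(p,120); ctrl.sleep(.4); st('start'); snap('side','side6'); snap('top','top6')
E
python3 - <<'E' | tail -1
from fit import *
s=ctrl.sense(); c_=s['ee_pos']; yaw=s['tcp_rot'][2]+180
out['pin']=np.array([c_[0],c_[1],yaw]); dz=c_[2]+9.5-13
W['pin']=[[tuple(np.array(v)+[0,0,dz]) for v in l] for l in W['pin']]
a=overlay('top6',0,110,180,120,100,4,['pin']); b=overlay('side6',0,250,310,110,140,4,['pin'])
im=np.zeros((560,800,3),np.uint8); im[:400,:400]=a[:,:400]; im[:,400:]=b[:,:400]
cv2.imwrite('pics/o5.png',im)
E
```

```text
housing TS [411.44 148.17 -26.09] res [-0.3  0.2 -0.1  0.1 -0.4  0.  -0.4 -0.5 -0.1  0.1  0.4  0.3  0.1 -1.5]Traceback (most recent call last):
  File "<stdin>", line 3, in <module>
plant.MotionError: the arm cannot follow that straight line within its joint ranges
Traceback (most recent call last):
  File "fit.py", line 28, in overlay
    c=load(name); im=crop(name,x0,y0,w,h,sc)
  File "h.py", line 7, in load
    def load(f): return dict(np.load(f'pics/{f}.npz'))
                             ~~~~~~~^^^^^^^^^^^^^^^^^
FileNotFoundError: [Errno 2] No such file or directory: 'pics/top6.npz'
```

```bash
python3 - <<'E'
from h import *
ctrl.move_linear([355,130,200],250,[180,0,-20])
ctrl.move_linear([360,320,200],250,[180,0,10])
p,o=pin_tool(168); print(p,o)
ctrl.move_linear([p[0],p[1],200],250,o)
ctrl.move_linear(p,120); ctrl.sleep(.4); st('start'); snap('side','side6'); snap('top','top6')
E
python3 - <<'E' | tail -1
from fit import *
s=ctrl.sense(); c_=s['ee_pos']; yaw=s['tcp_rot'][2]+180
out['pin']=np.array([c_[0],c_[1],yaw]); dz=c_[2]+9.5-13
W['pin']=[[tuple(np.array(v)+[0,0,dz]) for v in l] for l in W['pin']]
a=overlay('top6',0,110,180,120,100,4,['pin']); b=overlay('side6',0,250,310,110,140,4,['pin'])
im=np.zeros((560,800,3),np.uint8); im[:400,:400]=a[:,:400]; im[:,400:]=b[:,:400]
cv2.imwrite('pics/o5.png',im)
E
```

```text
[568.2300885278759, 331.93738166747573, 61.5] [180, 0, 63.910354999194894]
start 29.92 [568.3 332.   61.7] [180.   -0.   63.9] F [ 0.1 -0.1 -2.6] M [0.05 0.01 0.01] w 11.9
housing TS [411.44 148.17 -26.09] res [-0.3  0.2 -0.1  0.1 -0.4  0.  -0.4 -0.5 -0.1  0.1  0.4  0.3  0.1 -1.5]
```

View pics/o5.png

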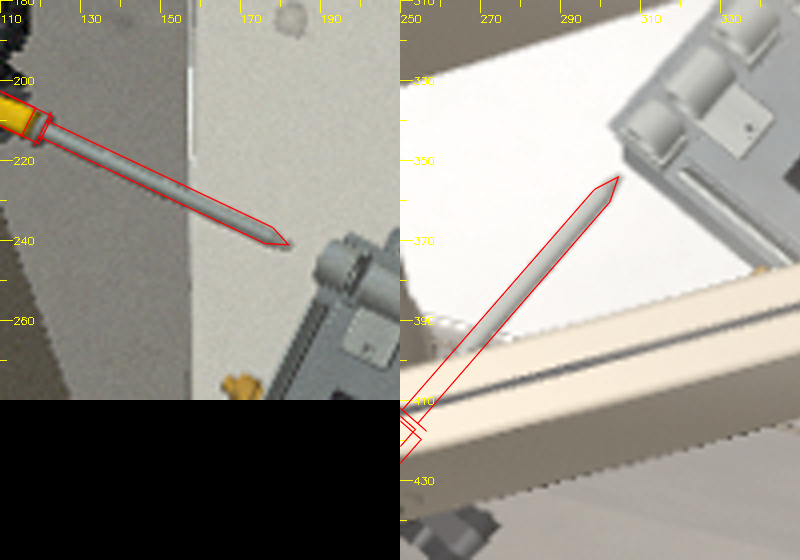

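```bash
cat > ins.py <<'E'
from h import *
import sys
def run(off,end,step,dx=0,dz=0,fmax=15,F0=None,gain=.06):
    F0=np.array([0,0,-2.2]) if F0 is None else F0
    while off>end+1e-6:
        off=max(end,off-step); p,o=pin_tool(off,dx,dz); ctrl.move_linear(p,60); ctrl.sleep(.05)
        f=np.mean([F() for _ in range(3)],0)-F0; f=Rh.inv().apply(f)
        s=ctrl.sense(); e=Rh.inv().apply(np.array(s['ee_pos'])-p)
        print(round(s['time'],2),round(off,1),'Fh',f.round(1),'M',Rh.inv().apply(s['ft_torque']).round(2),'e',e.round(1),'d',round(dx,2),round(dz,2))
        if abs(f[1])>fmax: print('STOP'); break
        if abs(f[0])>1.5: dx+=gain*f[0]
        if abs(f[2])>1.5: dz+=gain*f[2]
    return off,dx,dz
E
python3 - <<'E'
from ins import *
F0=F(); print(F0)
r=run(168,152,8,F0=F0); r=run(r[0],30,5,*r[1:],F0=F0); print(r)
E
```

```text
[-0.00932721 -0.0980913  -0.76002375]
30.35 160 Fh [-0.5  0.3 -0.7] M [0.02 0.03 0.07] e [ 0.1 -0.3  0. ] d 0 0
30.68 152 Fh [ 0.5 -0.1 -1.4] M [-0.   -0.04 -0.06] e [ 0.  -0.2  0. ] d 0 0
30.98 147 Fh [-0.3  0.  -0.6] M [ 0.01  0.02 -0.04] e [ 0.  -0.1  0. ] d 0 0
31.28 142 Fh [ 0.7  0.4 -0.9] M [0.01 0.01 0.01] e [ 0.  -0.1 -0. ] d 0 0
31.58 137 Fh [ 0.4 -0.1 -1. ] M [ 0.04 -0.02  0.02] e [ 0.  -0.1  0. ] d 0 0
31.88 132 Fh [-0.8  0.  -0.4] M [ 0.07 -0.06 -0.01] e [-0.  -0.1  0. ] d 0 0
32.18 127 Fh [ 0.2  1.  -1.3] M [-0.02  0.07  0.03] e [ 0.  -0.1  0. ] d 0 0
32.48 122 Fh [-0.8  0.  -0.1] M [0.03 0.03 0.04] e [ 0.  -0.1 -0. ] d 0 0
32.78 117 Fh [-0.5  0.1 -0.7] M [0.   0.05 0.03] e [ 0.  -0.1  0. ] d 0 0
33.08 112 Fh [-0.3  0.7  0.1] M [ 0.02 -0.02 -0.02] e [ 0.  -0.2 -0. ] d 0 0
33.38 107 Fh [-0.7  0.1 -0.7] M [-0.07  0.01 -0.03] e [ 0.  -0.1  0. ] d 0 0
33.68 102 Fh [-0.6  1.7 -1.4] M [-0.   -0.    0.01] e [ 0.  -0.2 -0. ] d 0 0
33.98 97 Fh [ 0.3  0.4 -0.5] M [ 0.03 -0.01 -0.03] e [ 0.  -0.1  0. ] d 0 0
34.28 92 Fh [ 0.4 -0.3 -0.7] M [-0.02 -0.03  0.  ] e [ 0.  -0.1 -0. ] d 0 
[... 348 characters left out ...]
0.  ] e [ 0.  -0.1  0. ] d 0 0
36.08 62 Fh [ 0.2  0.2 -0.8] M [-0.05  0.   -0.02] e [ 0.  -0.1  0. ] d 0 0
36.38 57 Fh [ 0.1 -0.5 -1.5] M [ 0.03 -0.02 -0.02] e [ 0.  -0.1 -0. ] d 0 0
36.68 52 Fh [ 0.1  0.5 -1.3] M [-0.03 -0.02 -0.02] e [-0.  -0.2 -0. ] d 0 -0.09
36.98 47 Fh [ 1.   0.7 -0.3] M [ 0.02  0.07 -0.  ] e [ 0.  -0.2 -0. ] d 0 -0.09
37.28 42 Fh [ 0.2 -0.  -1.1] M [-0.05  0.04  0.04] e [ 0.  -0.1  0. ] d 0 -0.09
37.58 37 Fh [-0.2  0.1 -0.5] M [ 0.   -0.04 -0.02] e [ 0.  -0.1 -0. ] d 0 -0.09
37.88 32 Fh [ 0.7 -0.2 -0.4] M [-0.02 -0.04 -0.02] e [ 0.  -0.1 -0. ] d 0 -0.09
38.18 30 Fh [-0.7  0.8 -1.2] M [-0.03  0.01 -0.02] e [ 0. -0.  0.] d 0 -0.09
(30, 0, np.float64(-0.0903760201386762))
```

```bash
python3 - <<'E'
from ins import *
r=run(30,19,1,0,-.09,fmax=14,F0=np.array([0,0,-1.5]),gain=0); snap('side','side7'); snap('top','top7')
E
python3 - <<'E'
from h import *
cv2.imwrite('pics/o6.png',np.hstack([crop('top7',140,200,130,130,3),crop('side7',270,260,130,130,3)]))
E
```

```text
38.48 29 Fh [ 0.4  0.7 -0.2] M [ 0.01  0.   -0.01] e [ 0. -0.  0.] d 0 -0.09
38.78 28 Fh [ 1.2  0.7 -0.5] M [ 0.1  -0.   -0.01] e [0.  0.1 0.1] d 0 -0.09
39.08 27 Fh [ 0.7  5.6 -2.3] M [ 0.99 -0.07 -0.  ] e [0.1 1.  0.2] d 0 -0.09
39.38 26 Fh [ 0.5 10.1 -4.8] M [ 1.86 -0.12 -0.02] e [0.  1.9 0.3] d 0 -0.09
39.68 25 Fh [ 0.7 15.8 -7.8] M [ 2.69 -0.17 -0.05] e [0.1 2.9 0.4] d 0 -0.09
STOP
```

View pics/o6.png

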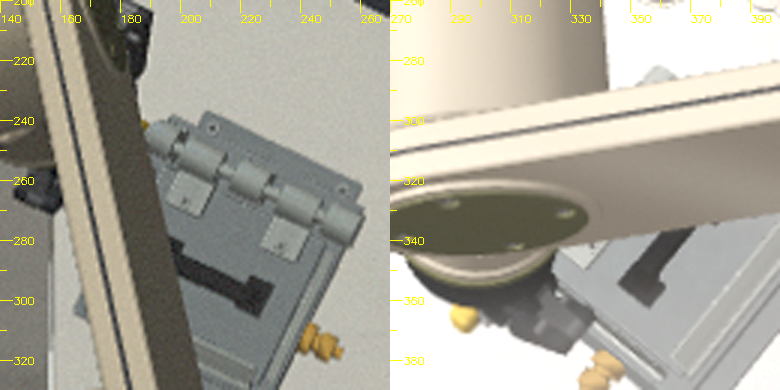

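```bash
python3 - <<'E'
from ins import *
r=run(25,22,1,0,-.09,fmax=30,F0=np.array([0,0,-1.5]),gain=0)
p,o=pin_tool(27.7,0,-.09); ctrl.move_linear(p,40); ctrl.sleep(.2); st('relaxed')
ctrl.grip(40); st('open')
ctrl.move_linear([p[0],p[1],200],120)
ctrl.move_linear([380,400,260],300,[180,0,90]); ctrl.sleep(.2); st()
snap('side','side8'); snap('top','top8')
E
python3 - <<'E' | tail -1
from fit import *
h=out['housing']; hp=tf(h,[(60,91,0)])[0]; out['pin']=np.array([hp[0],hp[1],h[2]-90])
W['pin']=[[tuple(np.array(v)+[0,0,58]) for v in l] for l in W['pin']]
a=overlay('top8',0,150,210,100,150,4,['pin']); b=overlay('side8',0,270,270,100,150,4,['pin'])
cv2.imwrite('pics/o7.png',np.hstack([a,b]))
E
```

```text
40.08 24 Fh [  1.1  20.2 -10.8] M [ 3.49 -0.14 -0.04] e [0.1 3.8 0.5] d 0 -0.09
40.38 23 Fh [  0.6  25.2 -13.1] M [ 4.37 -0.19 -0.04] e [0.1 4.8 0.6] d 0 -0.09
40.68 22 Fh [  1.3  30.1 -15.3] M [ 5.21 -0.28 -0.08] e [0.1 5.8 0.7] d 0 -0.09
STOP
relaxed 41.17 [506.6 206.2  61.5] [-1.80e+02 -1.00e-01  6.39e+01] F [ 1.6  4.7 -2.6] M [ 0.94 -0.22 -0.05] w 11.7
open 41.56 [506.6 205.6  61.5] [180.    0.   63.9] F [0.1 0.4 0.8] M [-0.02  0.03  0.05] w 40.4
 44.02 [380.7 398.7 259.4] [-180.     0.    89.9] F [-0.4 -0.4 -0.4] M [-0.07  0.01 -0.03] w 40.0
housing TS [411.44 148.17 -26.09] res [-0.3  0.2 -0.1  0.1 -0.4  0.  -0.4 -0.5 -0.1  0.1  0.4  0.3  0.1 -1.5]
```

View pics/o7.png

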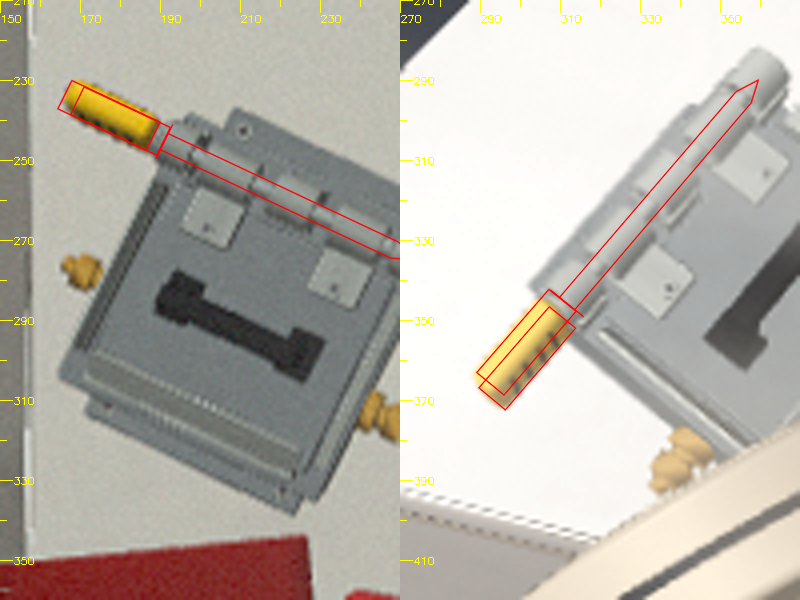

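```bash
python3 -c "
from h import *
st(); ctrl.sign_off()"
```

```text
44.12 [380.6 399.1 259.7] [-180.     0.    89.9] F [ 0.2  1.  -0.3] M [-0.01 -0.03 -0.  ] w 40.1
the job is handed in; nothing more can be done
```

The housing is closed and the job was handed in at 44.1 s of the 69 s allowed, with the arm clear of everything. I don't have a verdict, because the sign-off reports none.

- **Cover:** I tilted it 25° and slid it under the lip until it touched the wall, where I expected it. I then lowered it flat onto the seat. Height readings showed it fully seated, and both camera views put its barrels in line with the housing's three.
- **Pin:** It went through all five barrels with side forces staying under about 1.5 N. It stopped firm at the collar, and I pressed it with 30 N before letting go. Afterwards the handle was within about a pixel (1–2 mm) of its home position in both pictures, with no gap visible at the collar.
- **Disagreement:** The pin stopped about 3 mm before the gripper position I had calculated for home. I put this down to where I held the handle and to camera error, because the stop was solid and the pictures agree with home.
- **Not checked:** I kept well clear of the sample cylinder, but did not take a separate last picture of it. The arm also hid the lip while I was hooking the cover.

One carrying move was refused because of a joint range, with nothing moved, so I re-routed it.

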